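# Load the dividing stand and hold its index plunger back

## Task

Slip the short bright tin pipe over the mandrel of the dividing stand, upright and right down on the shoulder, and let go of it; the tin is soft, so handle it with a light grip and do not drop or ram it. Then take the black knob of the index plunger, pull it fully back so the pin is clear of its hole in the plate, and finish while still holding it there, so that I can turn the plate myself. Leave the plate unturned and the other things on the bench where they are.

Things in the scene. Friction and masses are not known exactly. Their poses are not given: they have to be found in the camera images.
- stand: dividing stand bolted to the bench: green-grey base 240 mm across. Origin at the centre of its underside, straight below the mandrel; +y points from the mandrel to the index plunger, 100 mm away. A post outside the plate and a 36 mm wide arm (top 84 mm above the bench) carry the plunger; on the arm sit a nut and a hexagon body, at most 27 mm wide, up to 100 mm above the bench
- shoulder (a point): the seat for the pipe: centre of the flat top of the steel shoulder (56 mm across) at the foot of the mandrel, 60 mm above the bench. From it the upright steel mandrel, 32 mm in diameter, rises 42 mm, its last 14 mm tapered to a 12 mm wide tip
- tin_pipe: short bright tin pipe (an organ pipe body), 40 mm outer and 36 mm inner diameter, 90 mm long, open at both ends, about 0.2 kg, standing upright, a small dark mouth cut near its lower end. Origin at the centre of its lower end, z along its axis. Soft: grip it with 20 to 35 N per finger; over 50 N dents it, and so does a hard knock
- knob (a point): black round pull knob of the index plunger, 33 mm across at its widest, 28 mm high, narrowing to 22 mm at its lower end. This point lies on its axis at its widest height, 17 mm above its underside and 117 mm above the bench while the pin is seated; it rises with the plunger. Nothing as high stands near it but the pipe once that is on the mandrel
- pin_tip (a point): lower end of the plunger's 10 mm steel pin, 8 mm deep in the plate while seated
- seat_hole (a point): mouth of the pin's hole, in the plate's top face, 54 mm above the bench
- plunger (a joint): lift of the index plunger in m: 0 seated, 0.012 fully back against its stop. It is pulled straight up; a spring draws it down with 6 N when seated, rising to 13 N fully back, and it does not lock: let go and it drops home
- plate (a joint): turn of the round aluminium plate (230 mm across, top 54 mm above the bench) about the mandrel, in rad, 0 at the start; the seated pin locks it, light friction holds it otherwise
- copper_pipe: bystander: copper pipe, 30 mm in diameter, 120 mm long, standing upright. Origin at the centre of its lower end
- tuning_cone: bystander: brass tuning cone, 52 mm wide at its foot, 85 mm high, standing. Origin at the centre of its underside
- file: bystander: file with a blue handle, 260 mm long, 22 mm high, lying along its x axis
- scissors: bystander: red-handled scissors, 170 mm long, 10 mm high, lying along their x axis
Things that resemble listed ones, but are neither listed nor needed, are in the scene too. Of the things like the tin_pipe, leave any that is purple; of the rest the smaller one is meant.

How it is judged (in metres and radians):
On the way, in this order (a step that is already met when the one before it is completed fails the run):
1. the tin pipe sits upright over the mandrel, down on the shoulder, let go and at rest, the plunger still seated (horizontal distance between tin_pipe and shoulder below 0.004 m and distance between tin_pipe and shoulder below 0.005 m and angle between tin_pipe's own z axis and vertical below 0.05 rad and contact force between each of the fingers, the arm and tin_pipe below 0.1 N and linear speed of tin_pipe below 0.02 m/s and value of joint plunger below 0.002 m), for 0.2 s.
2. the gripper has pulled the plunger back to within 2 mm of its stop (value of joint plunger above 0.01 m and contact force between the fingers and plunger above 8 N), for 0.3 s.
At the end, for the whole second after the job is handed in: the fingers still hold the plunger within 2 mm of its stop, its pin clear above the plate; the tin pipe stands untouched on the shoulder (within 4 mm sideways, upright within 0.05 rad); the plate is within 0.05 rad of its start (all of step 2 and z of pin_tip in the frame of seat_hole above 0.001 m and horizontal distance between tin_pipe and shoulder below 0.004 m and distance between tin_pipe and shoulder below 0.005 m and angle between tin_pipe's own z axis and vertical below 0.05 rad and contact force between each of the fingers, the arm and tin_pipe below 0.1 N and linear speed of tin_pipe below 0.02 m/s and value of joint plate between -0.05 and 0.05 rad); the arm keeps its last pose, push and grip.
It fails at once if the soft tin pipe is squeezed with over 50 N per finger (100 N in all) (contact force between the fingers and tin_pipe above 100 N).
It fails at once if the tin pipe is rammed onto the plate or mandrel (over 40 N), knocked over, or dropped (falls out of the fingers faster than 0.45 m/s, about 10 mm of fall) (contact force between tin_pipe and plate above 40 N or (linear speed of tin_pipe above 0.45 m/s and contact force between the fingers and tin_pipe below 0.1 N) or angle between tin_pipe's own z axis and vertical above 0.6 rad).
It fails at once if the plate is turned (value of joint plate above 0.05 rad or value of joint plate below -0.05 rad).
It fails at once if a bystander is pushed more than 30 mm or tipped over (distance of any of copper_pipe, tuning_cone, file, scissors from where it was at the start of the episode above 0.03 m or angle between any of copper_pipe, tuning_cone's own z axis and vertical above 0.5 rad).
It also fails if it takes over 51 s, if anything falls off the work surface, if the arm or the gripper's body presses on something with over 40 N, if the wrist force passes 120 N, or if a joint passes its speed limit or range.

## Robot

A 6-joint arm with a two-finger parallel gripper is mounted at the origin on the work surface. World frame = base frame: x ahead of the robot, y to its left, z up, the work surface at z = 0. Lengths are in m, angles in degrees, forces in N, time in s.
With the tool pointing down it reaches from about 0.4 to 0.825 m from the base axis. Payload 7 kg.
Tool frame: the origin (TCP) lies on the centre line of the jaws, within the pads' length; the fingertips stand 19 mm ahead of it and the grasp point (between the pads) is the TCP; z points along the fingers, y is the line along which they close (so a half turn about z gives the same grasp; the last joint's range is limited). The gripper opens to 88 mm and grips with 3 to 60 N. Pads are 19 mm wide; open, the fingers measure 130 mm over their backs; the gripper's body (78 mm by 193 mm) begins 47 mm behind the grasp point.
Start: joints at [-49.612, 20.546, 0.682, 0, -70.136, -16.507], TCP at [0.273, -0.617, 0.246] pointing down, gripper open.
Joint ranges: [-176.03, 176.03], [-82.01, 121.73], [-58.28, 71.71], [-173.87, 95.51], [-174.79, -0.11], [-173.66, 173.66]. Speed limits (degrees/s): [136.94, 136.94, 172.46, 180, 180, 180].

## Interface

Orientations are given as [roll, pitch, yaw] about the fixed x, y, z axes, in that order (R = Rz(yaw) Ry(pitch) Rx(roll)).
In Python, from plant import get_state, capture, close_job gives the robot as it stands.
- The arm moves only by the tool apply_moves, never from a script. Its argument "targets" is a list of rows, each a list of 7 numbers: the opening, from 0 (shut) to 1 (fully open), then the shift along the tool's x, y, z normalised to -1 to 1, where 1 is 1000 mm, then the turn, a rotation vector about the tool's x, y, z normalised to -1 to 1, where 1 is 90 degrees. In form: [[claw, tx, ty, tz, ax, ay, az], ...]. A call has 1 to 20 rows; each row shifts and turns the commanded pose from where the row before left it, along the tool's axes as they then stand; what a row does not reach is not made up. A row lasts 1/12 s, in which the tool goes at most 41.7 mm and 7.16 degrees, less where a joint would pass 70% of its speed; a pose out of reach is approached as far as the arm can. A call with a number of a shift or a turn outside -1 to 1 is refused whole. A call with a gripper value outside its range is refused whole. The fingers move at their own pace and stop on an object; "newtons" is the grip in N (left out, the last holds). Time passes only in rows, so rows that do not move let the fingers close. It gives the time, the measured TCP pose, the force, the opening and the grip force at its end, in the units of the state.
- get_state(): the state, without advancing time (a new reading comes with each control period).
- capture(name): name is "side" or "top"; returns a dict with "frame" (384x512x3 uint8, red, green, blue), "range_z" (384x512 float32, m along the optical axis (not along the pixel's ray), 0 where there is no reading), "camera_matrix" (3x3 intrinsics, pixels), "k1" (the pictures are not rectified: a ray, as slopes to the right and down, at radius r is drawn at 1 + k1 r^2 times it, then the intrinsics apply), "T" (4x4, takes a point from camera to world coordinates). Camera axes: x right, y down, z forward; pixel columns grow to the right and rows downward; lengths in m; the calibration is good to about 2 mm. A picture is of the moment at which its call begins.
- close_job(): hands the job in; it is judged then, once.
The state is a dict: "time_s": time; "joints": joint angles; "qd": joint speeds; "joint_torque": joint torques, N m; "tcp_pos": TCP position; "eef_rot": TCP orientation; "contact_force": force on the tool from outside, world axes, zero at the start; "moment": the same for the moment, N m; "gripper_width": finger opening in m; "gripper_force": force on a finger pad.
Only numpy, scipy, OpenCV 4.12 (cv2) and the standard library are available. Lean on these libraries where they do the work, as an engineer would, in place of code of your own. Each camera call takes 0.05 s, during which the arm holds its last target. There are 200 camera calls.

## Working session

There is one attempt and no reset: what is moved stays moved. The work goes in short steps, Python scripts to look and compute and a tool call to move; the robot and the scene stay as the last step left them, time stands still between calls to the robot, and variables do not carry over. Pictures are saved under pics/ and viewed, at most 10 in all, crops included, and the job is handed in when it is done.

Besides the shell and the picture viewer there is one more tool, called after "Call:" in YAML: its name, and indented under it one key for each argument. apply_moves: Moves the arm, as the interface text tells. Scaled input: -1 to 1 covers 1000 mm each way for a shift and 90 degrees each way for a turn. Its arguments: {"type":"object","properties":{"targets":{"type":"array","items":{"type":"array","items":{"type":"number"}}},"newtons":{"type":"number"}},"required":["targets"]}

```bash
mkdir -p pics
cat > h.py <<'E'
import numpy as np, cv2
from plant import get_state, capture
def cloud(c):
    K=c["camera_matrix"];h,w=c["range_z"].shape
    u,v=np.meshgrid(np.arange(w),np.arange(h))
    D=np.array([c["k1"],0,0,0,0],float)
    p=cv2.undistortPoints(np.stack([u,v],-1).reshape(-1,1,2).astype(float),np.array(K,float),D).reshape(h,w,2)
    z=c["range_z"];P=np.dstack([p[...,0]*z,p[...,1]*z,z]);T=np.array(c["T"])
    return P@T[:3,:3].T+T[:3,3], np.dstack([p,np.ones((h,w))])@T[:3,:3].T, T[:3,3]
def onplane(d,o,z): return o+d*((z-o[2])/d[...,2])[...,None]
E
python3 - <<'E'
from h import *
ims=[]
for n in("top","side"):
    c=capture(n);np.savez(n+".npz",**c);cv2.imwrite(f"pics/{n}1.png",c["frame"][...,::-1]);print(n,c["T"],c["k1"],c["camera_matrix"])
print(get_state())
E
```

```text
top [[ 0.01557157 -0.99798837  0.06145524  0.5301178 ]
 [-0.99979992 -0.01476912  0.01349013 -0.02930571]
 [-0.01255535 -0.061653   -0.99801867  1.07836576]
 [ 0.          0.          0.          1.        ]] -0.030333851458073224 [[363.08948112   0.         252.63414908]
 [  0.         363.08948112 201.85895438]
 [  0.           0.           1.        ]]
side [[-0.95260302 -0.18287393  0.2431144   0.26523096]
 [-0.30395161  0.60546373 -0.73554544  0.96751572]
 [-0.01268486 -0.77457782 -0.6323514   0.92821776]
 [ 0.          0.          0.          1.        ]] -0.03262903672551569 [[451.09738815   0.         259.17773673]
 [  0.         451.09738815 188.16543041]
 [  0.           0.           1.        ]]
{'time_s': 0.1, 'joints': array([-4.96144285e+01,  2.05867855e+01,  6.39888915e-01, -1.82364869e-02,
       -7.01361876e+01, -1.65056959e+01]), 'qd': array([-0.04195952, -0.0438894 ,  0.0829654 ,  0.01155085,  0.05523629,
        0.00346736]), 'joint_torque': array([ 2.14809631e-06, -5.84163487e+01,  2.93754923e+01,  7.01549470e+00,
        1.02858403e-02, -4.50492473e-05]), 'tcp_pos': array([ 0.27305762, -0.61685996,  0.24472752]), 'eef_rot': array([ 1.79915468e+02, -7.16931854e-03, -1.56126328e+02]), 'contact_force': array([-0.27598986,  0.74835256,  0.08266301]), 'moment': array([-0.05128684, -0.01276178,  0.0004135 ]), 'gripper_force': 0.0, 'gripper_width': 0.08736789700593113}
```

View pics/top1.png

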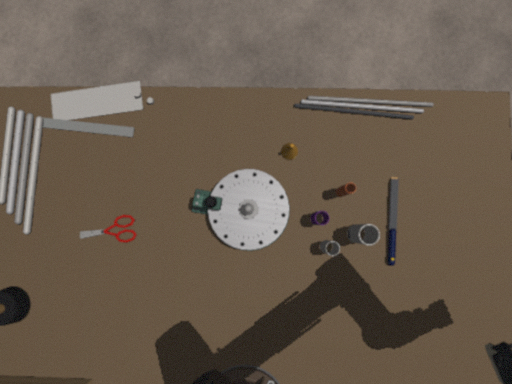

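View pics/side1.png

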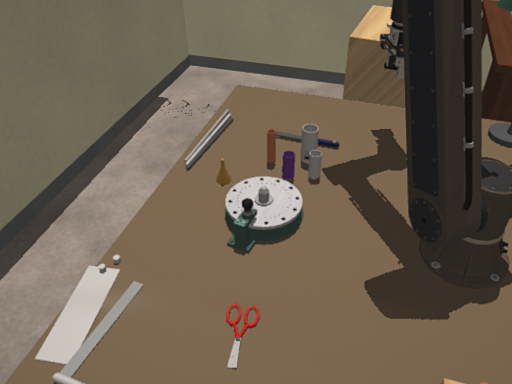

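Top view: the three candidates for the tin pipe are purple at (320,218), a small bright grey one at (332,248) and a larger grey one at (369,235). In the side view they are at (289,165), (315,165) and (310,143). Purple is excluded, so the smaller bright one at (332,248) is meant. The stand is at (248,209), with the knob to its left at (210,203). Next I'll confirm with a crop and measure.

Run:
```python
from h import *
c=dict(np.load("top.npz"));P,d,o=cloud(c);s=dict(np.load("side.npz"));Q,ds,os_=cloud(s)
a=cv2.resize(c["frame"][170:270,180:400],None,fx=3.6,fy=3,interpolation=2)[...,::-1]
b=cv2.resize(s["frame"][110:260,210:350],None,fx=2,fy=2,interpolation=2)[...,::-1]
im=np.zeros((600,800,3),np.uint8);im[:300,:792]=a;im[300:,:280]=b;cv2.imwrite("pics/crop.png",im)
def rep(n,P,box,zlo,zhi):
    u0,u1,v0,v1=box;p=P[v0:v1,u0:u1].reshape(-1,3);p=p[(p[:,2]>zlo)&(p[:,2]<zhi)]
    (x,y),r=cv2.minEnclosingCircle(p[:,:2].astype(np.float32))
    print(n,len(p),"circ",x,y,r,"mean",p.mean(0),"zmax",p[:,2].max(),"mid",(p.min(0)+p.max(0))/2,p.max(0)-p.min(0))
for nm,p,k in(("top",P,(316,346,236,262)),("side",Q,(305,326,145,185))):
    rep(nm+" pipe rim",p,k,.08,.1);rep(nm+" pipe all",p,k,.02,.1)
rep("big",P,(345,385,220,250),.07,.3);rep("purple",P,(306,330,208,228),.07,.2)
rep("copper",P,(335,358,180,198),.07,.2)
rep("plate",P,(200,295,162,255),.048,.0575)
rep("mandrel",P,(238,258,198,220),.075,.12);rep("shoulder",P,(233,265,193,225),.0575,.065)
rep("knob",P,(195,225,190,215),.107,.14);rep("knob side",Q,(236,262,190,222),.107,.14);rep("mandrel side",Q,(254,274,180,203),.075,.12)
```

```text
top pipe rim 52 circ 0.4697779715061188 -0.23370960354804993 0.02021351270377636 mean [ 0.46847234 -0.23428564  0.08693348] zmax 0.09107992600751946 mid [ 0.46910371 -0.23315674  0.08578711] [0.03800703 0.03870954 0.01058564]
top pipe all 169 circ 0.47003817558288574 -0.23343653976917267 0.020372522994875908 mean [ 0.46929598 -0.23377887  0.06137915] zmax 0.09107992600751946 mid [ 0.46972159 -0.23296043  0.05555237] [0.0392428  0.03910217 0.07105512]
side pipe rim 63 circ 0.46611467003822327 -0.23077067732810974 0.022662140429019928 mean [ 0.46665277 -0.23092433  0.08598898] zmax 0.09256182422549897 mid [ 0.46649114 -0.23216503  0.08639088] [0.03854926 0.0417104  0.01234188]
side pipe all 383 circ 0.47166353464126587 -0.26543551683425903 0.059644412249326706 mean [ 0.47573251 -0.24602113  0.0590514 ] zmax 0.09256182422549897 mid [ 0.48137187 -0.26543551  0.05640028] [0.06941487 0.11805829 0.07232308]
big 299 circ 0.5088006258010864 -0.32207217812538147 0.028490515425801277 mean [ 0.50881385 -0.32305698  0.10325986] zmax 0.12836067890423897 mid [ 0.50895384 -0.32128322  0.09918806] [0
[... 1091 characters left out ...]
74  0.06015514] [0.07364206 0.07545841 0.00527519]
knob 118 circ 0.5902161002159119 0.09629454463720322 0.016494059935212135 mean [0.58972205 0.09515973 0.12481295] zmax 0.1295792420063232 mid [0.59003592 0.09545439 0.12204584] [0.03208832 0.02982253 0.0150668 ]
knob side 110 circ 0.5866605043411255 0.0993749350309372 0.016796022653579712 mean [0.58540516 0.10279366 0.12231815] zmax 0.12931544287234042 mid [0.58763259 0.09899951 0.11871295] [0.03097644 0.03102008 0.02120499]
mandrel side 102 circ 0.570533812046051 0.002144747180864215 0.015705855563282967 mean [0.56928878 0.00537781 0.09062526] zmax 0.10191524850342304 mid [0.57009203 0.0025999  0.08849855] [0.02846624 0.02944833 0.02683339]
```

View pics/crop.png

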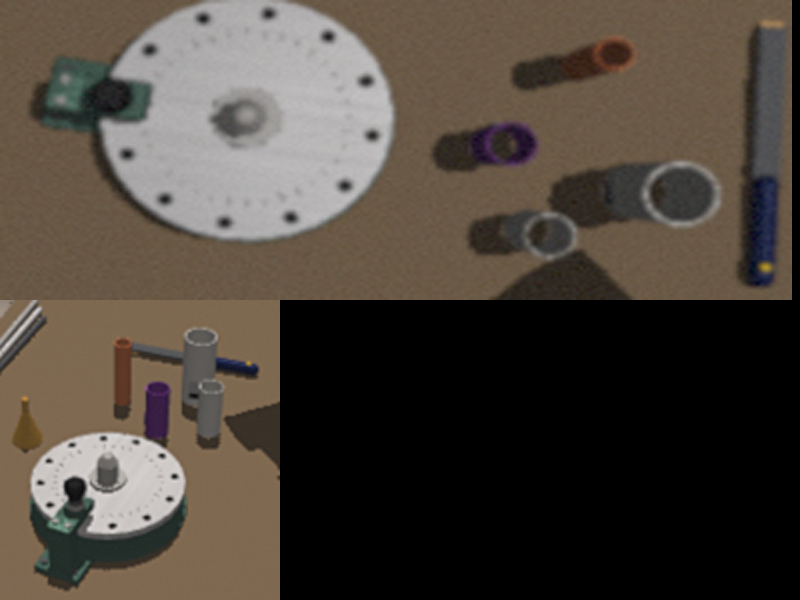

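The crop confirms it: the small bright pipe at about (0.469,-0.233) stands between the purple one and the big grey one. I'll turn the tool first so that the jaws clear both neighbours (closing axis about 50°).

Call:
apply_moves:
  targets:
    - [1,0,0,0,0,0,0.079]
    - [1,0,0,0,0,0,0.079]
    - [1,0,0,0,0,0,0.079]
    - [1,0,0,0,0,0,0.079]
    - [1,0,0,0,0,0,0.079]
    - [1,0,0,0,0,0,0.079]
    - [1,0,0,0,0,0,0.079]
    - [1,0,0,0,0,0,0.079]
    - [1,0,0,0,0,0,0.079]
    - [1,0,0,0,0,0,0]
  newtons: 25

```text
time_s: 0.93
tcp_pos: [0.2732, -0.617, 0.245]
eef_rot: [180.0, -0.0, 139.6]
contact_force: [-0.3, 0.5, -0.8]
gripper_width: 0.0875
gripper_force: 0.0
```

```bash
cat >> h.py <<'E'
from scipy.spatial.transform import Rotation as Ro
def go(x,y,z,s=None):
    s=s or get_state();R=Ro.from_euler("xyz",s["eef_rot"],degrees=True).as_matrix()
    d=R.T@(np.array([x,y,z])-s["tcp_pos"])
    print("t",s["time_s"],"tcp",s["tcp_pos"].round(4),"rot",s["eef_rot"].round(2),"j",s["joints"].round(0),"F",s["contact_force"].round(1),"w",round(s["gripper_width"],4),s["gripper_force"],"shift",d.round(4),"rows",np.linalg.norm(d)/.04)
E
python3 -c "
from h import *
go(.468,-.2325,.245)"
```

```text
t 0.9333 tcp [ 0.2732 -0.617   0.245 ] rot [ 1.7998e+02 -5.0000e-02  1.3955e+02] j [-50.  21.   1.  -0. -70. -81.] F [-0.3  0.5 -0.8] w 0.0875 0.0 shift [1.012e-01 4.190e-01 3.000e-04] rows 10.77578755759003
```

Call:
apply_moves:
  targets:
    - [1,0.0084,0.0349,0,0,0,0]
    - [1,0.0084,0.0349,0,0,0,0]
    - [1,0.0084,0.0349,0,0,0,0]
    - [1,0.0084,0.0349,0,0,0,0]
    - [1,0.0084,0.0349,0,0,0,0]
    - [1,0.0084,0.0349,0,0,0,0]
    - [1,0.0084,0.0349,0,0,0,0]
    - [1,0.0084,0.0349,0,0,0,0]
    - [1,0.0084,0.0349,0,0,0,0]
    - [1,0.0084,0.0349,0,0,0,0]
    - [1,0.0084,0.0349,0,0,0,0]
    - [1,0.0084,0.0349,0,0,0,0]
    - [1,0,0,0,0,0,0]
    - [1,0,0,0,0,0,0]

```text
time_s: 2.1
tcp_pos: [0.4667, -0.2303, 0.2455]
eef_rot: [180.0, -0.0, 140.3]
contact_force: [-0.5, -0.2, 0.1]
gripper_width: 0.0872
gripper_force: 0.0
```

```bash
python3 -c "
from h import *
go(.468,-.2325,.075)
c=capture('side');cv2.imwrite('pics/s2.png',cv2.resize(c['frame'][40:220,200:400],None,fx=3,fy=3,interpolation=2)[...,::-1])"
```

```text
t 2.1 tcp [ 0.4667 -0.2303  0.2455] rot [ 1.8000e+02 -1.0000e-02  1.4032e+02] j [  -5.    6.  -19.   -0.  -65. -125.] F [-0.5 -0.2  0.1] w 0.0872 0.0 shift [-0.0025 -0.0009  0.1705] rows 4.263736292086238
```

View pics/s2.png

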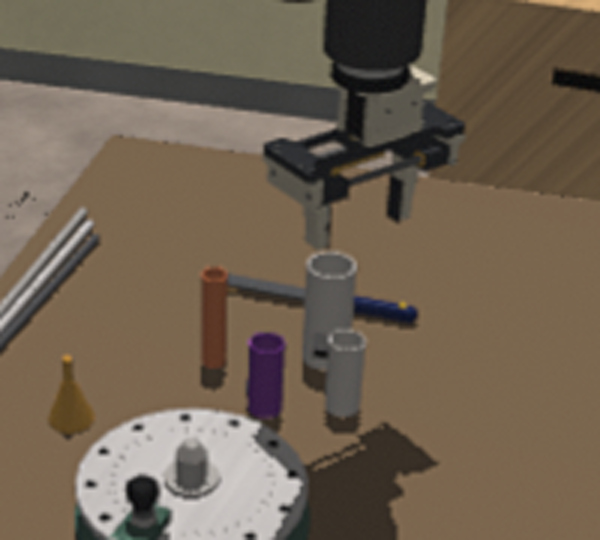

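Side crop: the jaws stand open above the area, with fingertips at crop (318,245) and (400,220), and the pipe rim is at crop (346,338). I'll check that the jaw centre in the cloud agrees with the TCP.

```bash
python3 -c "
from h import *
s=get_state();print(s['tcp_pos'])
for n in('side','top'):
    c=capture(n);P,d,o=cloud(c)
    m=(abs(P[...,2]-.235)<.012)&(np.hypot(P[...,0]-.467,P[...,1]+.23)<.1)&(c['range_z']>0)
    q=P[m];t=q[:,:2]-s['tcp_pos'][:2];a=t@[np.cos(np.radians(50.3)),np.sin(np.radians(50.3))];b=t@[-np.sin(np.radians(50.3)),np.cos(np.radians(50.3))]
    for k in(a<0,a>0):
        if k.any(): print(n,k.sum(),'along',a[k].min(),a[k].max(),'perp',b[k].min(),b[k].max(),q[k,2].min())
"
```

```text
[ 0.46614522 -0.23120926  0.24549293]
side 51 along -0.06220583261790114 -0.04145266546508353 perp -0.009099118605451173 0.01680508868909142 0.22489614942551406
side 48 along 0.04034053890554204 0.06090521106292726 perp -0.008877513149511403 0.015619057678564273 0.22643495688350967
```

```bash
python3 -c "
from h import *
go(.469,-.2333,.075)"
```

```text
t 2.25 tcp [ 0.4656 -0.2324  0.2454] rot [-1.7999e+02 -2.0000e-02  1.3998e+02] j [  -5.    6.  -19.    0.  -65. -125.] F [-0.5  0.3 -0.3] w 0.0879 0.0 shift [-0.0032  0.0016  0.1704] rows 4.262056867782414
```

Call:
apply_moves:
  targets:
    - [1,-0.0034,0.001,0,0,0,0]
    - [1,0,0,0.03,0,0,0]
    - [1,0,0,0.03,0,0,0]
    - [1,0,0,0.03,0,0,0]
    - [1,0,0,0.03,0,0,0]
    - [1,0,0,0.025,0,0,0]
    - [1,0,0,0.015,0,0,0]
    - [1,0,0,0.01,0,0,0]
    - [1,0,0,0,0,0,0]
    - [1,0,0,0,0,0,0]

```text
time_s: 3.08
tcp_pos: [0.4692, -0.2341, 0.0756]
eef_rot: [-180.0, -0.0, 139.9]
contact_force: [0.6, 0.6, -0.5]
gripper_width: 0.0874
gripper_force: 0.0
```

```bash
python3 -c "
from h import *
go(.469,-.2333,.075)
c=capture('top');P,d,o=cloud(c)
a=cv2.resize(c['frame'][170:290,280:420],None,fx=3,fy=3,interpolation=2)[...,::-1]
c=capture('side');b=cv2.resize(c['frame'][80:200,240:380],None,fx=3,fy=3,interpolation=2)[...,::-1]
cv2.imwrite('pics/s3.png',np.vstack([a,b])[:,:])"; python3 -c "
import cv2;a=cv2.imread('pics/s3.png');import numpy as np;cv2.imwrite('pics/s3.png',cv2.resize(np.hstack([a[:360],a[360:]]),(800,343)))"
```

```text
t 3.0833 tcp [ 0.4692 -0.2341  0.0756] rot [-1.7997e+02 -2.0000e-02  1.3986e+02] j [  -5.   17.  -30.    0.  -43. -125.] F [ 0.6  0.6 -0.5] w 0.0874 0.0 shift [0.0006 0.0005 0.0006] rows 0.025179449708143137
```

View pics/s3.png

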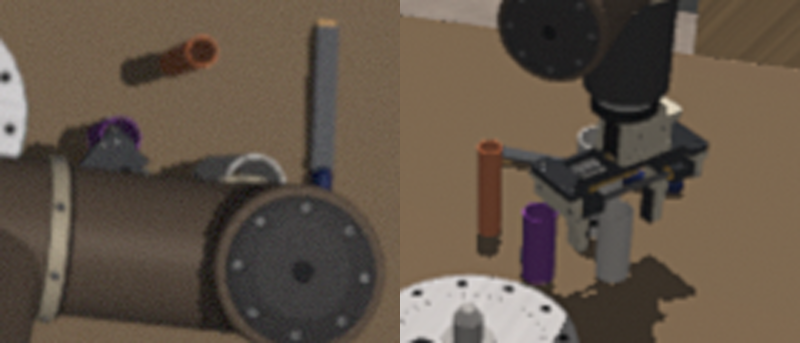

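The pipe stands between the fingers (side half, 612,240) and nothing is touched. I'll close with a light grip.

Call:
apply_moves:
  targets:
    - [0.5,0,0,0,0,0,0]
    - [0.5,0,0,0,0,0,0]
    - [0.5,0,0,0,0,0,0]
    - [0.5,0,0,0,0,0,0]
    - [0.4,0,0,0,0,0,0]
    - [0.4,0,0,0,0,0,0]
    - [0.4,0,0,0,0,0,0]
    - [0.4,0,0,0,0,0,0]
    - [0.4,0,0,0,0,0,0]
    - [0.4,0,0,0,0,0,0]
  newtons: 25

```text
time_s: 4.02
tcp_pos: [0.4692, -0.2334, 0.0755]
eef_rot: [-180.0, -0.0, 139.9]
contact_force: [0.9, 0.3, -0.2]
gripper_width: 0.0397
gripper_force: 25.0
```

Call:
apply_moves:
  targets:
    - [0.35,0,0,-0.005,0,0,0]
    - [0.35,0,0,-0.01,0,0,0]
    - [0.35,0,0,-0.02,0,0,0]
    - [0.35,0,0,-0.025,0,0,0]
    - [0.35,0,0,-0.025,0,0,0]
    - [0.35,0,0,-0.025,0,0,0]
    - [0.35,0,0,-0.02,0,0,0]
    - [0.35,0,0,-0.01,0,0,0]
    - [0.35,0,0,-0.005,0,0,0]
    - [0.35,0,0,0,0,0,0]
    - [0.35,0,0,0,0,0,0]

```text
time_s: 4.93
tcp_pos: [0.4686, -0.2332, 0.2197]
eef_rot: [-180.0, -0.1, 139.9]
contact_force: [-0.6, 0.1, -2.6]
gripper_width: 0.0399
gripper_force: 25.0
```

```bash
python3 -c "
from h import *
go(.5737,-.0015,.22)"
```

```text
t 4.9333 tcp [ 0.4686 -0.2332  0.2197] rot [-1.7999e+02 -7.0000e-02  1.3988e+02] j [  -5.    7.  -20.   -0.  -62. -125.] F [-0.6  0.1 -2.6] w 0.0399 24.99187673907727 shift [ 0.0689  0.2449 -0.0003] rows 6.35932079234386
```

Call:
apply_moves:
  targets:
    - [0.35,0.0034,0.0122,0,0,0,0]
    - [0.35,0.0069,0.0245,0,0,0,0]
    - [0.35,0.0069,0.0245,0,0,0,0]
    - [0.35,0.0069,0.0245,0,0,0,0]
    - [0.35,0.0069,0.0245,0,0,0,0]
    - [0.35,0.0069,0.0245,0,0,0,0]
    - [0.35,0.0069,0.0245,0,0,0,0]
    - [0.35,0.0069,0.0245,0,0,0,0]
    - [0.35,0.0069,0.0245,0,0,0,0]
    - [0.35,0.0069,0.0245,0,0,0,0]
    - [0.35,0.0034,0.0122,0,0,0,0]
    - [0.35,0,0,0,0,0,0]
    - [0.35,0,0,0,0,0,0]
    - [0.35,0,0,0,0,0,0]

```text
time_s: 6.1
tcp_pos: [0.5736, -0.002, 0.2197]
eef_rot: [-179.9, -0.1, 139.9]
contact_force: [0.1, -0.3, -1.6]
gripper_width: 0.0399
gripper_force: 25.0
```

Run:
```python
from h import *
ps=[]
go(.5737,-.0015,.17)
for i in range(2):
    c=capture('side');ps.append(get_state()['tcp_pos'])
P,d,o=cloud(c)
m=(np.hypot(P[...,0]-.572,P[...,1])<.035)&(c['range_z']>0)
q=P[m]
def mid(lo,hi):
    k=q[(q[:,2]>lo)&(q[:,2]<hi)];
    # horizontal direction across the view
    R=np.array(c['T'])[:3,:3];r=R[:2,0]/np.linalg.norm(R[:2,0]);f=R[:2,2]/np.linalg.norm(R[:2,2])
    A=np.c_[2*k[:,:2],np.ones(len(k))];s=np.linalg.lstsq(A,(k[:,:2]**2).sum(1),rcond=None)[0]
    print(lo,len(k),'centre fit',s[:2],'rad',np.sqrt(s[2]+s[:2]@s[:2]),'across',((k[:,:2]@r).min()+(k[:,:2]@r).max())/2,np.ptp(k[:,:2]@r),'near',(k[:,:2]@f).min())
mid(.066,.086);mid(.148,.185)
print(ps)
cv2.imwrite('pics/s4.png',cv2.resize(c['frame'][80:240,190:350],None,fx=3.5,fy=3.5,interpolation=2)[...,::-1])
```

```text
t 6.1 tcp [ 0.5736 -0.002   0.2197] rot [-1.7991e+02 -6.0000e-02  1.3989e+02] j [  19.   12.  -14.   -0.  -63. -149.] F [ 0.1 -0.3 -1.6] w 0.0399 24.991953251883388 shift [0.0002 0.0005 0.0497] rows 1.241560562403261
0.066 56 centre fit [ 0.57177197 -0.0011435 ] rad 0.014579363458526584 across -0.5434542106952263 0.02949548965676896 near 0.164094859996341
0.148 149 centre fit [5.71434486e-01 4.64881141e-05] rad 0.017818310380095716 across -0.5444014170125606 0.036709435190123485 near 0.157460782179889
[array([ 0.57365459, -0.0022578 ,  0.2199849 ]), array([ 0.57378867, -0.00239453,  0.22024158])]
```

View pics/s4.png

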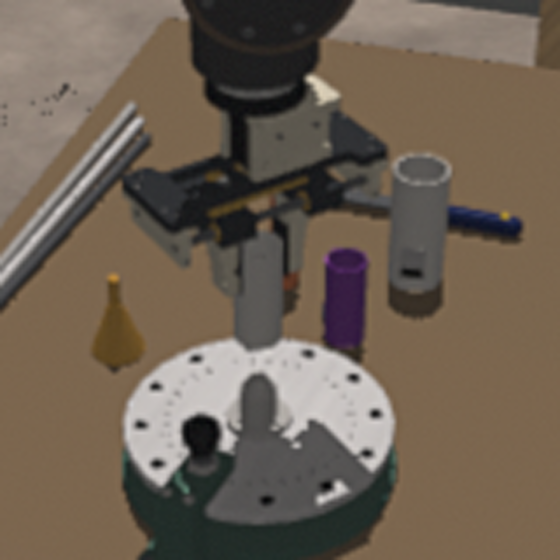

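Side crop: the pipe (258,290) hangs straight above the mandrel (258,385), aligned to about 1 mm. I'll lower it over the tapered tip.

Call:
apply_moves:
  targets:
    - [0.35,0,0,0.01,0,0,0]
    - [0.35,0,0,0.015,0,0,0]
    - [0.35,0,0,0.01,0,0,0]
    - [0.35,0,0,0.005,0,0,0]
    - [0.35,0,0,0.004,0,0,0]
    - [0.35,0,0,0.004,0,0,0]
    - [0.35,0,0,0.004,0,0,0]
    - [0.35,0,0,0,0,0,0]
    - [0.35,0,0,0,0,0,0]

```text
time_s: 6.95
tcp_pos: [0.5744, -0.0017, 0.1686]
eef_rot: [180.0, 0.0, 139.9]
contact_force: [0.2, 0.0, -2.3]
gripper_width: 0.0402
gripper_force: 25.0
```

Call:
apply_moves:
  targets:
    - [0.35,0,0,0.003,0,0,0]
    - [0.35,0,0,0.003,0,0,0]
    - [0.35,0,0,0.003,0,0,0]
    - [0.35,0,0,0.002,0,0,0]
    - [0.35,0,0,0,0,0,0]

```text
time_s: 7.37
tcp_pos: [0.5739, -0.0017, 0.1569]
eef_rot: [-180.0, -0.0, 139.9]
contact_force: [0.0, 0.0, -2.7]
gripper_width: 0.0401
gripper_force: 25.0
```

Call:
apply_moves:
  targets:
    - [0.35,0,0,0.003,0,0,0]
    - [0.35,0,0,0.003,0,0,0]
    - [0.35,0,0,0.003,0,0,0]
    - [0.35,0,0,0.003,0,0,0]
    - [0.35,0,0,0.003,0,0,0]
    - [0.35,0,0,0.003,0,0,0]
    - [0.35,0,0,0,0,0,0]

```text
time_s: 7.95
tcp_pos: [0.5739, -0.0018, 0.1388]
eef_rot: [-179.9, -0.0, 139.9]
contact_force: [0.4, 0.3, -2.4]
gripper_width: 0.0397
gripper_force: 25.0
```

Now small steps until the force sign shows seating.

Call:
apply_moves:
  targets:
    - [0.35,0,0,0.001,0,0,0]
    - [0.35,0,0,0.001,0,0,0]
    - [0.35,0,0,0.0005,0,0,0]
    - [0.35,0,0,0,0,0,0]

```text
time_s: 8.28
tcp_pos: [0.5743, -0.0017, 0.137]
eef_rot: [180.0, 0.0, 139.9]
contact_force: [-0.4, -0.2, -2.8]
gripper_width: 0.0396
gripper_force: 25.0
```

Call:
apply_moves:
  targets:
    - [0.35,0,0,0.0005,0,0,0]
    - [0.35,0,0,0.0005,0,0,0]
    - [0.35,0,0,0,0,0,0]

```text
time_s: 8.53
tcp_pos: [0.5743, -0.0017, 0.136]
eef_rot: [180.0, -0.0, 139.9]
contact_force: [-0.1, 0.0, -1.8]
gripper_width: 0.0399
gripper_force: 25.0
```

Call:
apply_moves:
  targets:
    - [0.35,0,0,0.0005,0,0,0]
    - [0.35,0,0,0,0,0,0]

```text
time_s: 8.7
tcp_pos: [0.5743, -0.0017, 0.1356]
eef_rot: [180.0, 0.0, 139.9]
contact_force: [0.8, -0.1, -2.0]
gripper_width: 0.0398
gripper_force: 25.0
```

Call:
apply_moves:
  targets:
    - [0.35,0,0,0.0005,0,0,0]
    - [0.35,0,0,0,0,0,0]

```text
time_s: 8.87
tcp_pos: [0.5745, -0.0018, 0.1355]
eef_rot: [180.0, 0.0, 139.9]
contact_force: [-2.5, -0.8, 1.6]
gripper_width: 0.04
gripper_force: 25.0
```

Touchdown (about 4 N). Releasing.

Call:
apply_moves:
  targets:
    - [0.5,0,0,0,0,0,0]
    - [0.6,0,0,0,0,0,0]
    - [0.8,0,0,0,0,0,0]
    - [0.8,0,0,0,0,0,0]
    - [0.8,0,0,0,0,0,0]
    - [0.8,0,0,0,0,0,0]
    - [0.8,0,0,0,0,0,0]
    - [0.8,0,0,0,0,0,0]

```text
time_s: 9.53
tcp_pos: [0.5743, -0.0017, 0.1351]
eef_rot: [-180.0, 0.0, 139.9]
contact_force: [0.5, -0.3, 0.4]
gripper_width: 0.0697
gripper_force: 0.0
```

Run:
```python
from h import *
go(.5737,-.0015,.24)
c=capture('side')
cv2.imwrite('pics/s5.png',cv2.resize(c['frame'][80:240,190:350],None,fx=3.5,fy=3.5,interpolation=2)[...,::-1])
```

```text
t 9.5333 tcp [ 0.5743 -0.0017  0.1351] rot [-180.      0.    139.89] j [  19.   17.  -21.    0.  -53. -149.] F [ 0.5 -0.3  0.4] w 0.0697 0.0 shift [ 0.0006 -0.0002 -0.1049] rows 2.623658053853232
```

View pics/s5.png

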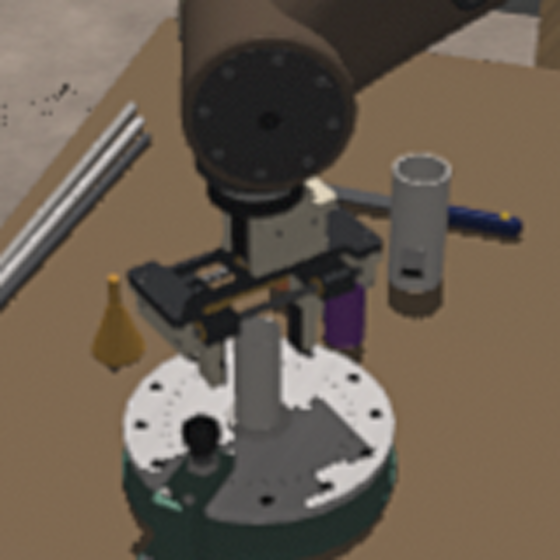

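Side crop: the pipe (258,375) stands upright on the shoulder with the fingers clear. I'll go up, then turn the jaws tangential for the knob at (0.590,0.097).

Call:
apply_moves:
  targets:
    - [0.8,0,0,-0.01,0,0,0]
    - [0.8,0,0,-0.02,0,0,0]
    - [0.8,0,0,-0.025,0,0,0]
    - [0.8,0,0,-0.025,0,0,0]
    - [0.8,0,0,-0.02,0,0,0]
    - [0.8,0,0,-0.01,0,0,0]
    - [0.8,0,0,0,0,0,0]

```text
time_s: 10.17
tcp_pos: [0.5755, -0.0015, 0.2483]
eef_rot: [179.8, 0.2, 139.9]
contact_force: [0.1, -0.5, -0.6]
gripper_width: 0.0704
gripper_force: 0.0
```

Call:
apply_moves:
  targets:
    - [0.8,0,0,0,0,0,-0.0791]
    - [0.8,0,0,0,0,0,-0.0791]
    - [0.8,0,0,0,0,0,-0.0791]
    - [0.8,0,0,0,0,0,-0.0791]
    - [0.8,0,0,0,0,0,-0.0791]
    - [0.8,0,0,0,0,0,-0.0791]
    - [0.8,0,0,0,0,0,-0.0791]
    - [0.8,0,0,0,0,0,-0.0791]
    - [0.8,0,0,0,0,0,-0.0791]
    - [0.8,0,0,0,0,0,-0.0791]
    - [0.8,0,0,0,0,0,-0.0791]
    - [0.8,0,0,0,0,0,-0.0791]
    - [0.8,0,0,0,0,0,-0.0791]
    - [0.8,0,0,0,0,0,-0.0791]
    - [0.8,0,0,0,0,0,-0.0791]
    - [0.8,0,0,0,0,0,-0.0791]
    - [0.8,0,0,0,0,0,-0.0791]
    - [0.8,0,0,0,0,0,0]
    - [0.8,0,0,0,0,0,0]

```text
time_s: 11.75
tcp_pos: [0.5738, -0.0018, 0.2442]
eef_rot: [179.9, -0.0, -99.3]
contact_force: [0.1, 0.2, 0.7]
gripper_width: 0.0698
gripper_force: 0.0
```

```bash
python3 -c "
from h import *
go(.590,.097,.245)"
```

```text
t 11.75 tcp [ 0.5738 -0.0018  0.2442] rot [ 1.7992e+02 -3.0000e-02 -9.9320e+01] j [ 19.  11. -12.  -0. -66. -29.] F [0.1 0.2 0.7] w 0.0698 0.0 shift [-0.1001  0.     -0.0009] rows 2.5019535882934223
```

Call:
apply_moves:
  targets:
    - [0.8,-0.015,0,0,0,0,0]
    - [0.8,-0.025,0,0,0,0,0]
    - [0.8,-0.03,0,0,0,0,0]
    - [0.8,-0.02,0,0,0,0,0]
    - [0.8,-0.01,0,0,0,0,0]
    - [0.8,0,0,0,0,0,0]
    - [0.8,0,0,0,0,0,0]

```text
time_s: 12.33
tcp_pos: [0.5898, 0.0976, 0.2446]
eef_rot: [180.0, -0.0, -99.1]
contact_force: [-0.8, -0.2, -0.2]
gripper_width: 0.0702
gripper_force: 0.0
```

Run:
```python
from h import *
go(.590,.097,.117)
c=capture('side');P,d,o=cloud(c)
cv2.imwrite('pics/s6.png',cv2.resize(c['frame'][80:240,190:350],None,fx=3.5,fy=3.5,interpolation=2)[...,::-1])
m=(np.hypot(P[...,0]-.588,P[...,1]-.099)<.03)&(P[...,2]>.11)&(P[...,2]<.135);q=P[m]
A=np.c_[2*q,np.ones(len(q))];print('knob mid',(q.min(0)+q.max(0))/2,np.ptp(q,0))
m=(np.hypot(P[...,0]-.571,P[...,1]-.001)<.03)&(P[...,2]>.08);q=P[m];print('pipe mid',(q.min(0)+q.max(0))/2,np.ptp(q,0),q.max(0))
m=(np.hypot(P[...,0]-.588,P[...,1]-.099)<.08)&(P[...,2]>.222)&(P[...,2]<.25);q=P[m];L=q[q[:,0]<.588];R=q[q[:,0]>.588]
for k in(L,R):
  if len(k):print('finger',len(k),k.min(0),k.max(0))
```

```text
t 12.3333 tcp [0.5898 0.0976 0.2446] rot [ 1.7996e+02 -3.0000e-02 -9.9130e+01] j [ 28.  13.  -9.  -0. -67. -37.] F [-0.8 -0.2 -0.2] w 0.0702 0.0 shift [ 0.0005 -0.0003  0.1276] rows 3.190433164937887
knob mid [0.58679536 0.09861811 0.12046724] [0.03030008 0.02917916 0.01832862]
pipe mid [ 0.57070882 -0.00064374  0.11591716] [0.03705634 0.04483055 0.0714664 ] [0.58923698 0.02177153 0.15165036]
finger 64 [0.53604161 0.0950993  0.22283139] [0.5537742  0.12027861 0.24943029]
finger 67 [0.62137569 0.08157142 0.22454854] [0.64093799 0.10449725 0.24998094]
```

View pics/s6.png

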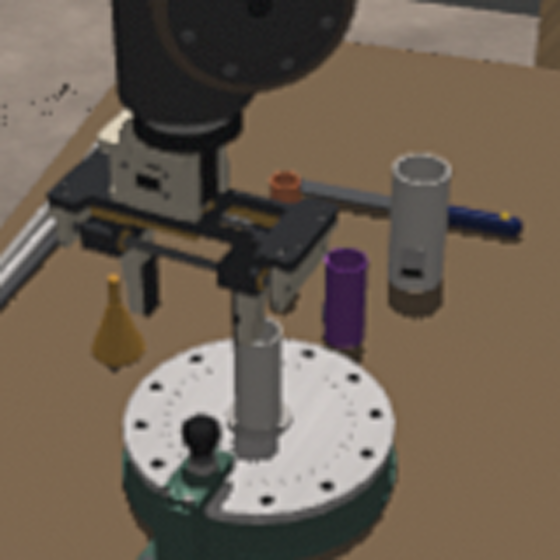

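Side crop: the pipe is clear at (258,385), and the knob (202,435) lies under the jaws. Jaw centre and knob agree to about 1.5 mm. I'll trim and descend.

Call:
apply_moves:
  targets:
    - [0.8,0.001,0.001,0.02,0,0,0]
    - [0.8,0,0,0.03,0,0,0]
    - [0.8,0,0,0.03,0,0,0]
    - [0.8,0,0,0.02,0,0,0]
    - [0.8,0,0,0.01,0,0,0]
    - [0.8,0,0,0.008,0,0,0]
    - [0.8,0,0,0.006,0,0,0]
    - [0.8,0,0,0.004,0,0,0]
    - [0.8,0,0,0,0,0,0]
    - [0.8,0,0,0,0,0,0]

```text
time_s: 13.22
tcp_pos: [0.5894, 0.0964, 0.1178]
eef_rot: [-179.9, 0.0, -99.1]
contact_force: [-0.6, 0.7, -0.2]
gripper_width: 0.0701
gripper_force: 0.0
```

Call:
apply_moves:
  targets:
    - [0.4,0,0,0.001,0,0,0]
    - [0.4,0,0,0,0,0,0]
    - [0.3,0,0,0,0,0,0]
    - [0.3,0,0,0,0,0,0]
    - [0.3,0,0,0,0,0,0]
    - [0.3,0,0,0,0,0,0]
    - [0.3,0,0,0,0,0,0]
    - [0.3,0,0,0,0,0,0]
  newtons: 20

```text
time_s: 13.88
tcp_pos: [0.5898, 0.0962, 0.1163]
eef_rot: [-179.9, 0.0, -99.1]
contact_force: [3.9, -1.5, -1.3]
gripper_width: 0.0313
gripper_force: 20.0
```

Call:
apply_moves:
  targets:
    - [0,0,-0.0007,0,0,0,0]
    - [0,0,0,0,0,0,0]
    - [0,0,0,0,0,0,0]
  newtons: 50

```text
time_s: 14.13
tcp_pos: [0.5898, 0.0962, 0.1163]
eef_rot: [-180.0, 0.0, -99.1]
contact_force: [2.2, -0.4, 0.8]
gripper_width: 0.0307
gripper_force: 50.0
```

Call:
apply_moves:
  targets:
    - [0,0,0,-0.001,0,0,0]
    - [0,0,0,-0.002,0,0,0]
    - [0,0,0,-0.002,0,0,0]
    - [0,0,0,0,0,0,0]
    - [0,0,0,0,0,0,0]

```text
time_s: 14.55
tcp_pos: [0.5897, 0.0962, 0.1202]
eef_rot: [180.0, 0.0, -99.1]
contact_force: [6.8, -0.2, -8.9]
gripper_width: 0.031
gripper_force: 50.0
```

The spring force matches (8.9 N at about 4 mm). Pulling on to the stop.

Call:
apply_moves:
  targets:
    - [0,0,0,-0.002,0,0,0]
    - [0,0,0,-0.002,0,0,0]
    - [0,0,0,-0.002,0,0,0]
    - [0,0,0,0,0,0,0]
    - [0,0,0,0,0,0,0]
    - [0,0,0,0,0,0,0]

```text
time_s: 15.05
tcp_pos: [0.5897, 0.0962, 0.1256]
eef_rot: [180.0, 0.0, -99.1]
contact_force: [7.6, -1.0, -11.6]
gripper_width: 0.0309
gripper_force: 50.0
```

Call:
apply_moves:
  targets:
    - [0,0,-0.0005,-0.001,0,0,0]
    - [0,0,0,-0.001,0,0,0]
    - [0,0,0,0,0,0,0]
    - [0,0,0,0,0,0,0]

```text
time_s: 15.38
tcp_pos: [0.5897, 0.0961, 0.1273]
eef_rot: [179.9, -0.0, -99.1]
contact_force: [6.6, 0.5, -13.2]
gripper_width: 0.0305
gripper_force: 50.0
```

Call:
apply_moves:
  targets:
    - [0,0,0,-0.0005,0,0,0]
    - [0,0,0,-0.0005,0,0,0]
    - [0,0,0,0,0,0,0]
    - [0,0,0,0,0,0,0]

```text
time_s: 15.72
tcp_pos: [0.5898, 0.0961, 0.1282]
eef_rot: [179.9, -0.0, -99.1]
contact_force: [7.3, 0.2, -14.3]
gripper_width: 0.0306
gripper_force: 50.0
```

Call:
apply_moves:
  targets:
    - [0,0,0,-0.0005,0,0,0]
    - [0,0,0,0,0,0,0]
    - [0,0,0,0,0,0,0]
    - [0,0,0,0,0,0,0]
    - [0,0,0,0,0,0,0]

```text
time_s: 16.13
tcp_pos: [0.5897, 0.0961, 0.1284]
eef_rot: [179.9, -0.0, -99.1]
contact_force: [8.1, 0.5, -14.6]
gripper_width: 0.0307
gripper_force: 50.0
```

Run:
```python
from h import *
go(.59,.096,.128)
c=capture('side');P,d,o=cloud(c)
cv2.imwrite('pics/s7.png',cv2.resize(c['frame'][80:240,190:350],None,fx=3.5,fy=3.5,interpolation=2)[...,::-1])
m=(np.hypot(P[...,0]-.571,P[...,1]-.001)<.03)&(P[...,2]>.08)&(P[...,2]<.155);q=P[m];print('pipe mid',(q.min(0)+q.max(0))/2,np.ptp(q,0),q.max(0))
go(.59,.096,.128)
```

```text
t 16.1333 tcp [0.5897 0.0961 0.1284] rot [ 1.7991e+02 -1.0000e-02 -9.9120e+01] j [ 28.  19. -18.  -0. -53. -37.] F [  8.1   0.5 -14.6] w 0.0307 49.99635678716004 shift [ 0.0001 -0.0003  0.0004] rows 0.012872885409783328
pipe mid [ 0.56979837 -0.0007287   0.11910224] [0.03378859 0.04162075 0.06439847] [0.58669267 0.02008168 0.15130148]
t 16.1833 tcp [0.5898 0.0961 0.1285] rot [ 1.7991e+02 -1.0000e-02 -9.9130e+01] j [ 28.  19. -18.  -0. -53. -37.] F [  8.5   0.2 -15.4] w 0.0308 49.99621017370373 shift [ 0.0001 -0.0003  0.0005] rows 0.013193781626637768
```

View pics/s7.png

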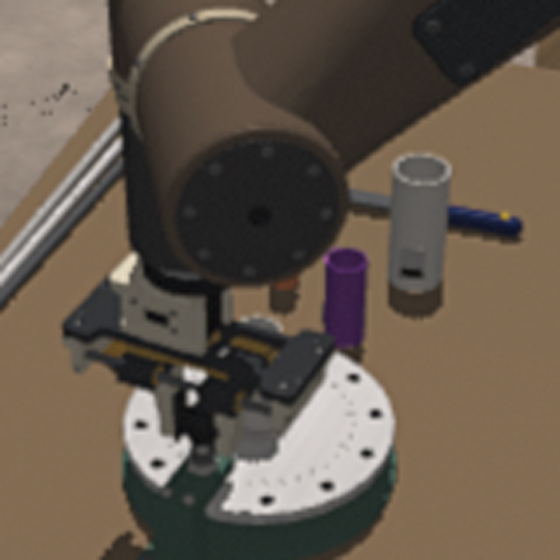

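The lift stalls at about 12 mm with 15 N, so the plunger is on its stop. The knob is held and the pipe stands untouched (behind the jaws, rim at 262,325). Handing in.

```bash
python3 -c "
from plant import close_job
print(close_job())"
```

```text
the job is handed in; nothing more can be done
None
```

The job is handed in, with no verdict returned: the tin pipe stands released on the shoulder, and the gripper still holds the plunger knob at its stop (about 12 mm up, 15 N pull); I turned nothing on the plate and touched none of the other things.

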